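# Press the proud vial home and start the run

## Task

One of the five capped vials in the round sample carousel stands higher than the others. With the fingertips press it gently straight down until it is fully home, level with its neighbours, then lightly press the large round start key on the white control pad all the way down, let it come up again and withdraw. Pinch and lift nothing, and leave the other vials, the two small keys, the spare vial, the beaker and the bottle alone.

Things in the scene. Friction and masses are not known exactly. Their poses are not given: they have to be found in the camera images.
- carousel: fixed round sample carousel, 176 mm across: white base, two black tiers (upper face at z = 88 mm), short black hub (top 98 mm). Six pockets evenly spaced on a circle of 60 mm radius, five with a vial, one empty. Origin: centre of its underside, on the bench; z up. Any yaw; left or right of the pad.
- proud_vial: the vial standing proud: clear glass, 22.5 mm diameter, 75 mm tall, flat 20 mm wide aluminium cap on top. Origin: centre of its underside, at first 63 to 67 mm above the bench; home at 45 mm (cap top 120 mm). It slides only up and down, held by about 5 N of friction; the whole pocket is sprung: it gives 1 mm per 4 N (6 mm at most) and comes back when let go. The glass breaks above 40 N.
- proud_vial_top (a point): centre of the top of the proud vial's cap
- pad: white control pad fixed to the bench, 100 x 200 x 30 mm high, the 200 mm side along its y axis, dark display strip along its far (+x) edge. Origin: centre of its underside; z up. Three round grey keys stand in a row along its y axis, 15 mm to the -x side of its middle line and 60 mm apart, in any order.
- start_key: the start key: the large round one, 34 mm diameter, of the three on the pad. Spring key with 6 mm travel, all the way down at about 5 N against a hard stop; it comes back up when let go. It must not be pressed with more than 60 N.
- start_key_top (a point): centre of the start key's top face; 52 mm above the bench when released
- seated_vial1: one of the four vials already home in the carousel: same shape as the proud one, origin at the centre of its underside, 45 mm above the bench, cap top at 120 mm. Leave alone.
- seated_vial2: one of the four vials already home in the carousel: same shape as the proud one, origin at the centre of its underside, 45 mm above the bench, cap top at 120 mm. Leave alone.
- seated_vial3: one of the four vials already home in the carousel: same shape as the proud one, origin at the centre of its underside, 45 mm above the bench, cap top at 120 mm. Leave alone.
- seated_vial4: one of the four vials already home in the carousel: same shape as the proud one, origin at the centre of its underside, 45 mm above the bench, cap top at 120 mm. Leave alone.
- small_key1_top (a point): centre of the top of a small round key, 18 mm diameter, 52 mm above the bench when released. Leave alone.
- small_key2_top (a point): centre of the top of a small round key, 18 mm diameter, 52 mm above the bench when released. Leave alone.
- spare_vial: loose capped vial, 22.5 mm diameter, 75 mm tall, standing on the bench between carousel and pad; origin at the centre of its underside. Leave alone.
- beaker: loose glass beaker, 64 mm across, 75 mm tall; origin at the centre of its underside. Leave alone.
- solvent_bottle: loose amber bottle, 60 mm diameter, 110 mm tall; origin at the centre of its underside. Leave alone.
Things that resemble listed ones, but are neither listed nor needed, are in the scene too. Of the things like the pad, leave any that is orange or yellow; of the rest the larger one is meant.

How it is judged:
By the outcome, as a careful person would: the job done as asked, in the order asked, and still so for the second after the job is handed in, with the robot touching nothing.
It also fails if it takes over 48 s, if anything falls off the work surface, if the arm or the gripper's body presses on something with over 40 N, if the wrist force passes 120 N, or if a joint passes its speed limit or range.

## Robot

A 6-joint arm with a two-finger parallel gripper is mounted at the origin on the work surface. World frame = base frame: x ahead of the robot, y to its left, z up, the work surface at z = 0. Lengths are in m, angles in rad, forces in N, time in s.
With the tool pointing down it reaches from about 0.375 to 0.975 m from the base axis. Payload 3.8 kg.
Tool frame: the origin (TCP) lies midway between the tips of the shut fingers; the grasp point (between the pads) lies 19 mm behind it; z points along the fingers, y is the line along which they close (so a half turn about z gives the same grasp; the last joint's range is limited). The gripper opens to 85 mm and grips with 20 to 120 N. Pads are 22 mm wide; open, the fingers measure 114 mm over their backs; the gripper's body (76 mm by 85 mm) begins 54 mm behind the grasp point. The pads swing forward as they close: fully open they stand 13 mm farther back than shut.
Start: joints at [1.098, 0.264, 1.604, -0, 1.274, -0.037], TCP at [0.285, 0.612, 0.231] pointing down, gripper open.
Joint ranges: [-2.63, 2.63], [-0.94, 2.18], [0.31, 2.57], [-1.31, 4.45], [0, 2.66], [-2.55, 2.55]. Speed limits (rad/s): [2.57, 2.57, 3.14, 3.14, 3.14, 3.14].

## Interface

Orientations are given as a rotation vector (axis times angle).
In Python, from workcell import * gives the robot as it stands. The module is installed in compiled form; this text tells all that it offers.
- The arm moves only by the tool apply_moves, never from a script. Its arguments are lists of equal length, an entry for each row: "fingers": the opening, from 0 (shut) to 1 (fully open); "travel": the shift along the tool's x, y, z normalised to -1 to 1, where 1 is 0.05 m, a list of three; "rotation": the turn, a rotation vector about the tool's x, y, z normalised to -1 to 1, where 1 is 6 degrees, a list of three. In form: {"fingers": [fingers, ...], "travel": [[dx, dy, dz], ...], "rotation": [[ax, ay, az], ...]}. A call has 1 to 12 rows; each row shifts and turns the commanded pose from where the row before left it, along the tool's axes as they then stand; what a row does not reach is not made up. A row lasts 1/10 s, in which the tool goes at most 50 mm and 8.59 degrees, less where a joint would pass 70% of its speed; a pose out of reach is approached as far as the arm can. A call with a number of a shift or a turn outside -1 to 1 is refused whole. A call with a gripper value outside its range is refused whole. The fingers move at their own pace and stop on an object; "newtons" is the grip in N (left out, the last holds). Time passes only in rows, so rows that do not move let the fingers close. It gives the time, the measured TCP pose, the force, the opening and the grip force at its end, in the units of the state.
- read_state(): the state, without advancing time (a new reading comes with each control period).
- read_camera(name): name is "scene" or "side" or "wrist"; returns a dict with "image" (420x560x3 uint8, red, green, blue), "fx", "fy", "cx", "cy" (pixels), "extrinsics" (4x4, takes a point from world to camera coordinates). Camera axes: x right, y down, z forward; pixel columns grow to the right and rows downward; lengths in m; the calibration is good to about 2 mm. A picture is of the moment at which its call begins. There is no depth.
- finish_job(): hands the job in; it is judged then, once.
Trained networks look in the newest picture that a camera, given by its name, has taken for a name from the list of things; names that differ only in an ending like _2 or _b are one class to them, and where a whole thing is asked for, a point or a joint stands for the part that bears it (a point fixed in the world has none). Each returns a list of dicts, best first, with "p" (0 to 1); they miss things now and then, are a little off and sometimes report something else, mostly with a low value. They report only what shows in the picture. A call takes as long as a camera call. They do not tell look-alikes from the thing itself.
- regions_of(camera, name): "mask" (420x560 bool, what is visible of it) and "bbox" ([left, top, width, height] in pixels, round what is visible of it).
- tip_of(camera, name): "location" ([column, row] in pixels: a listed point, or the origin of a listed thing).
The state is a dict: "time": time; "q": joint angles; "joint_vel": joint speeds; "joint_torque": joint torques, N m; "tool_pos": TCP position; "tcp_rot": TCP orientation; "wrist_force": force on the tool from outside, world axes, zero at the start; "torque": the same for the moment, N m; "width": opening from 0.0 (shut) to 1.0 (fully open); "grip_force": force on a finger pad.
Only numpy, scipy, OpenCV 4.12 (cv2) and the standard library are available. Lean on these libraries where they do the work, as an engineer would, in place of code of your own. Each camera call takes 0.05 s, during which the arm holds its last target. There are 200 camera calls.

## Working session

There is one attempt and no reset: what is moved stays moved. The work goes in short steps, Python scripts to look and compute and a tool call to move; the robot and the scene stay as the last step left them, time stands still between calls to the robot, and variables do not carry over. Pictures are saved under pics/ and viewed, at most 10 in all, crops included, and the job is handed in when it is done.

Besides the shell and the picture viewer there is one more tool, called after "Call:" in YAML: its name, and indented under it one key for each argument. apply_moves: Moves the arm, as the interface text tells. Scaled input: -1 to 1 covers 0.05 m each way for a shift and 6 degrees each way for a turn. Its arguments: {"type":"object","properties":{"fingers":{"type":"array","items":{"type":"number"}},"travel":{"type":"array","items":{"type":"array","items":{"type":"number"}}},"rotation":{"type":"array","items":{"type":"array","items":{"type":"number"}}},"newtons":{"type":"number"}},"required":["fingers","travel","rotation"]}

```bash
mkdir -p pics; cat > h.py <<'E'
from workcell import *
import numpy as np, cv2
def cam(n):
    c=read_camera(n); c['K']=np.array([[c['fx'],0,c['cx']],[0,c['fy'],c['cy']],[0,0,1.]]); return c
def P(c): return c['K']@np.array(c['extrinsics'])[:3]
def tri(cs,uvs):
    X=cv2.triangulatePoints(P(cs[0]),P(cs[1]),np.float64(uvs[0]).reshape(2,1),np.float64(uvs[1]).reshape(2,1))[:,0]
    return X[:3]/X[3]
def atz(c,uv,z):
    E=np.array(c['extrinsics']);R,t=E[:3,:3],E[:3,3]
    d=R.T@np.linalg.solve(c['K'],[uv[0],uv[1],1]);o=-R.T@t
    return o+d*(z-o[2])/d[2]
def proj(c,X):
    x=P(c)@np.append(X,1);return x[:2]/x[2]
E
python3 - <<'E'
from h import *
s=read_state();print(s['time'],s['tool_pos'],s['tcp_rot'],s['width'])
ims=[]
for n in ['scene','side']:
    c=cam(n);cv2.imwrite(f'pics/{n}0.png',c['image'][:,:,::-1])
    for k,z in [('proud_vial_top',.14),('start_key_top',.052),('small_key1_top',.052),('pad',0),('carousel',0),('seated_vial1',.045),('spare_vial',0)]:
        for d in tip_of(n,k)[:5]: print(n,k,round(d['p'],2),np.round(d['location'],1),np.round(atz(c,d['location'],z),3))
E
```

```text
0.0 [0.28459324 0.6112509  0.22995567] [-0.67897132 -3.06678503  0.0034564 ] 1.0006005412078034
scene proud_vial_top 0.63 [174.3 215.6] [ 0.519 -0.167  0.14 ]
scene start_key_top 0.61 [330.7 210.6] [0.551 0.165 0.052]
scene small_key1_top 0.63 [310.5 223.2] [0.569 0.109 0.052]
scene pad 0.94 [431.2 200.8] [0.57  0.433 0.   ]
scene pad 0.83 [332.9 229.5] [0.572 0.168 0.   ]
scene pad 0.71 [333.9 161.4] [0.375 0.25  0.   ]
scene pad 0.64 [249.  181.7] [ 0.372  0.016 -0.   ]
scene pad 0.32 [167.  263.4] [ 0.54  -0.219  0.   ]
scene carousel 0.56 [162.1 256.7] [ 0.52  -0.227  0.   ]
scene seated_vial1 0.66 [166.  220.4] [ 0.457 -0.199  0.045]
scene seated_vial1 0.55 [138.9 230.7] [ 0.466 -0.26   0.045]
scene seated_vial1 0.52 [169.3 261.4] [ 0.563 -0.207  0.045]
scene seated_vial1 0.47 [353. 201.] [0.538 0.227 0.045]
scene seated_vial1 0.45 [139.3 270. ] [ 0.563 -0.269  0.045]
scene spare_vial 0.75 [264.  240.3] [0.55  0.004 0.   ]
scene spare_vial 0.16 [309.7 227.5] [0.55  0.117 0.   ]
side proud_vial_top 0.9 [309.2 296.6] [ 0.517 -0.177  0.14 ]
side start_key_top 0.42 [261.9 207.9] [0.554 0.171 0.052]
side small_key1_top 0.62 [284.4 352.1] [ 0.463 -0.208  0.052]
side small_key1_top 0.38 [278.7 221.9] [0.573 0.112 0.052]
side pad 0.93 [177.  223.4] [0.365 0.245 0.   ]
side pad 0.82 [233.7 163.8] [0.563 0.44  0.   ]
side pad 0.72 [265.2 224.5] [0.561 0.17  0.   ]
side pad 0.72 [196.8 291.7] [0.36  0.021 0.   ]
side pad 0.6 [317.  371.4] [ 0.516 -0.232  0.   ]
side carousel 0.67 [316.  369.6] [ 0.516 -0.229  0.   ]
side seated_vial1 0.72 [292.  380.7] [ 0.457 -0.259  0.045]
side seated_vial1 0.64 [352.8 365.8] [ 0.563 -0.269  0.045]
side seated_vial1 0.61 [338.1 336.4] [ 0.565 -0.207  0.045]
side seated_vial1 0.58 [285.9 349.3] [ 0.469 -0.199  0.045]
side spare_vial 0.83 [286.3 272.8] [0.551 0.007 0.   ]
```

View pics/scene0.png

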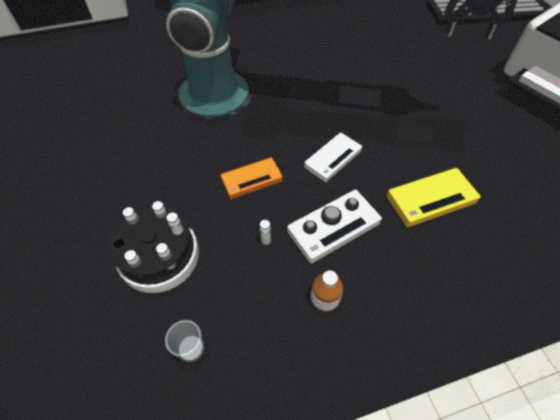

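View pics/side0.png

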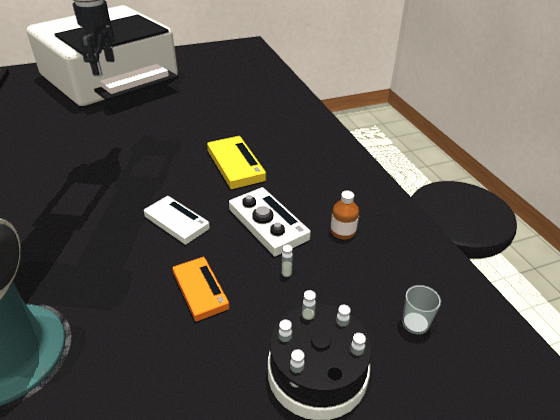

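The scene view shows the proud vial's cap at (174,216) and the large key at (331,211). In the side view they are at (309,296) and (262,213). The large white pad is the one at about (0.565, 0.17). Next I triangulate both points and plan a hover over the vial.

```bash
cat >> h.py <<'E'
from scipy.spatial.transform import Rotation as Ro
def delta(target):
    s=read_state();R=Ro.from_rotvec(s['tcp_rot']).as_matrix()
    d=R.T@(np.array(target)-s['tool_pos']);print('t',s['time'],'tcp',np.round(s['tool_pos'],4),'F',np.round(s['wrist_force'],1),'delta units',np.round(d/.05,3));print(np.round(R,4))
E
python3 - <<'E'
from h import *
a,b=cam('scene'),cam('side')
for k in ['proud_vial_top','start_key_top','spare_vial','carousel','small_key1_top']:
    u=[tip_of(n,k) for n in('scene','side')]
    for i in u[0][:3]:
        for j in u[1][:3]:
            X=tri([a,b],[i['location'],j['location']]);e=np.abs(proj(a,X)-i['location']).max()
            if e<4: print(k,np.round(X,4),round(e,1))
delta([.518,-.17,.23])
E
```

```text
proud_vial_top [ 0.5205 -0.1709  0.137 ] 0.5
start_key_top [0.5602 0.1624 0.0599] 2.0
spare_vial [ 0.5447  0.0075 -0.0067] 0.5
carousel [ 0.5177 -0.2297  0.0009] 1.0
small_key1_top [0.57   0.1089 0.0486] 0.1
t 1.4 tcp [0.2849 0.6119 0.2313] F [-0.1  0.1  1.1] delta units [-10.827 -12.208   0.026]
[[-0.9065  0.4222 -0.    ]
 [ 0.4222  0.9065 -0.    ]
 [ 0.     -0.     -1.    ]]
```

Call:
apply_moves:
  fingers: [0,0,0,0,0,0,0,0,0,0,0,0]
  travel:
    - [-0.61,-0.55,0]
    - [-0.61,-0.55,0]
    - [-0.61,-0.55,0]
    - [-0.61,-0.55,0]
    - [-0.61,-0.55,0]
    - [-0.61,-0.55,0]
    - [-0.61,-0.55,0]
    - [-0.61,-0.55,0]
    - [-0.61,-0.55,0]
    - [-0.61,-0.55,0]
    - [-0.61,-0.55,0]
    - [-0.61,-0.55,0]
  rotation:
    - [0,0,0]
    - [0,0,0]
    - [0,0,0]
    - [0,0,0]
    - [0,0,0]
    - [0,0,0]
    - [0,0,0]
    - [0,0,0]
    - [0,0,0]
    - [0,0,0]
    - [0,0,0]
    - [0,0,0]

```text
time: 2.6
tool_pos: [0.4779, 0.1567, 0.2317]
tcp_rot: [0.679, 3.067, 0.001]
wrist_force: [0.4, 0.6, -0.3]
width: -0.003
grip_force: 0.0
```

```bash
python3 - <<'E'
from h import *
c=cam('wrist');cv2.imwrite('pics/w1.png',c['image'][:,:,::-1])
E=np.array(c['extrinsics']);print('cam at',-E[:3,:3].T@E[:3,3])
for k,z in [('start_key_top',.052),('small_key1_top',.052),('pad',0)]:
    for d in tip_of('wrist',k)[:5]: print(k,round(d['p'],2),np.round(d['location'],1),np.round(atz(c,d['location'],z),4))
delta([.519,-.17,.23])
E
```

```text
cam at [0.40203826 0.19092472 0.37503658]
start_key_top 0.67 [311.3 242.4] [0.5515 0.1659 0.052 ]
pad 0.74 [118.8 133.8] [0.3666 0.0208 0.    ]
pad 0.73 [310.3  35.3] [0.3657 0.249  0.    ]
pad 0.66 [531.5 138. ] [0.5618 0.4306 0.    ]
t 2.8 tcp [0.4776 0.1576 0.2314] F [-0.3  0.8 -0.3] delta units [-3.531 -5.581  0.024]
[[-9.054e-01  4.246e-01 -1.000e-04]
 [ 4.246e-01  9.054e-01  6.000e-04]
 [ 3.000e-04  5.000e-04 -1.000e+00]]
```

View pics/w1.png

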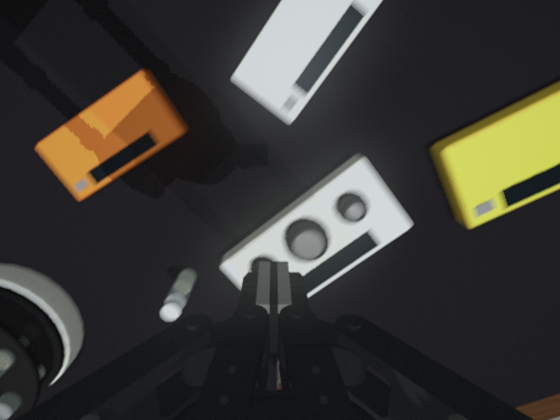

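The wrist view puts the start key at (309,240), clear of the fingertips at (272,270). Position (0.552, 0.166) agrees across all views. Now to the vial.

Call:
apply_moves:
  fingers: [0,0,0,0,0,0,0,0,0,0,0]
  travel:
    - [-0.27,-0.56,0]
    - [-0.27,-0.56,0]
    - [-0.27,-0.56,0]
    - [-0.27,-0.56,0]
    - [-0.27,-0.56,0]
    - [-0.27,-0.56,0]
    - [-0.27,-0.56,0]
    - [-0.27,-0.56,0]
    - [-0.27,-0.56,0]
    - [-0.27,-0.56,0]
    - [0,0,0]
  rotation:
    - [0,0,0]
    - [0,0,0]
    - [0,0,0]
    - [0,0,0]
    - [0,0,0]
    - [0,0,0]
    - [0,0,0]
    - [0,0,0]
    - [0,0,0]
    - [0,0,0]
    - [0,0,0]

```text
time: 3.9
tool_pos: [0.4821, -0.1539, 0.2314]
tcp_rot: [0.681, 3.066, -0.001]
wrist_force: [-1.0, -0.5, 0.5]
width: -0.0
grip_force: 0.0
```

```bash
python3 - <<'E'
from h import *
c=cam('wrist');cv2.imwrite('pics/w2.png',c['image'][:,:,::-1])
a,b=cam('scene'),cam('side')
W=tip_of('wrist','proud_vial_top')
for d in W[:3]: print('w',round(d['p'],2),np.round(d['location'],1),np.round(atz(c,d['location'],.140),4))
for n,o in(('scene',a),('side',b)):
  for i in tip_of(n,'proud_vial_top')[:2]:
    for d in W[:2]: X=tri([o,c],[i['location'],d['location']]);print(n,np.round(X,4),np.abs(proj(c,X)-d['location']).max())
for d in tip_of('wrist','seated_vial1'): print('seated',round(d['p'],2),np.round(d['location']),np.round(atz(c,d['location'],.045),4))
for d in tip_of('wrist','carousel'): print('car',np.round(atz(c,d['location'],0),4))
delta([.519,-.17,.16])
E
```

```text
w 0.8 [272.7 268.5] [ 0.5227 -0.1743  0.14  ]
scene [ 0.5195 -0.1722  0.1465] 0.7885477094241651
scene [0.6022 0.0128 0.2564] 450.0466372503693
side [ 0.5189 -0.1738  0.1422] 2.788519907961472
seated 0.92 [170. 208.] [ 0.4612 -0.2635  0.045 ]
seated 0.84 [220. 187.] [ 0.4633 -0.2055  0.045 ]
car [ 0.517 -0.235  0.   ]
t 4.3 tcp [ 0.4817 -0.1515  0.2313] F [ 0.8  0.5 -0.2] delta units [-0.833 -0.023  1.426]
[[-9.072e-01  4.207e-01  0.000e+00]
 [ 4.207e-01  9.072e-01  2.000e-04]
 [ 0.000e+00  2.000e-04 -1.000e+00]]
```

View pics/w2.png

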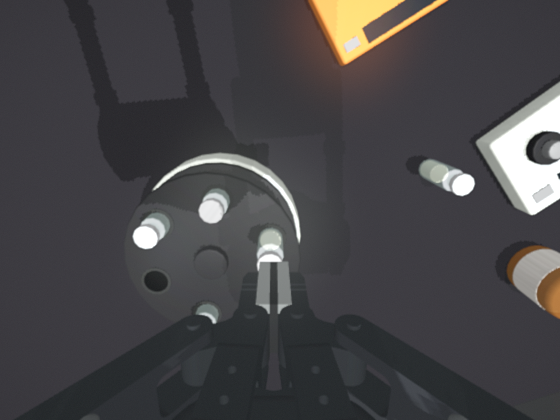

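The wrist view shows the proud cap just ahead of the fingertips at (270,262), partly hidden by them. The position estimates agree at about (0.519, -0.172), with the top at about 0.14. I'll hover over it at z≈0.15.

Call:
apply_moves:
  fingers: [0,0,0,0,0,0,0]
  travel:
    - [-0.45,-0.03,0]
    - [-0.4,-0.03,0]
    - [0,0,0.5]
    - [0,0,0.5]
    - [0,0,0.4]
    - [0,0,0.16]
    - [0,0,0]
  rotation:
    - [0,0,0]
    - [0,0,0]
    - [0,0,0]
    - [0,0,0]
    - [0,0,0]
    - [0,0,0]
    - [0,0,0]

```text
time: 5.0
tool_pos: [0.5179, -0.1724, 0.1519]
tcp_rot: [-0.678, -3.065, -0.001]
wrist_force: [0.6, 0.5, 0.3]
width: -0.001
grip_force: 0.0
```

```bash
python3 - <<'E'
from h import *
a,b=cam('scene'),cam('side')
s=read_state()
for n,c in(('scene',a),('side',b)):
    print(n,'tcp px',proj(c,s['tool_pos']))
    for d in tip_of(n,'proud_vial_top')[:2]: print(d['p'],d['location'])
def crop(c,x):
    u,v=proj(c,x).astype(int);return cv2.resize(c['image'][v-50:v+50,u-60:u+60],None,fx=3.3,fy=3.3,interpolation=2)
p=s['tool_pos'];cv2.imwrite('pics/c3.png',np.hstack([crop(a,p),crop(b,p)])[:,:,::-1])
delta([.519,-.172,.15])
E
```

```text
scene tcp px [169.80781109 212.79380969]
0.55 [170.6, 213.4]
side tcp px [310.00093596 288.74097194]
0.64 [307.3, 296.5]
t 5.2 tcp [ 0.52   -0.1735  0.1549] F [ 0.4 -0.   0. ] delta units [0.031 0.019 0.098]
[[-9.066e-01  4.219e-01  2.600e-03]
 [ 4.219e-01  9.066e-01 -1.000e-03]
 [-2.700e-03  2.000e-04 -1.000e+00]]
```

View pics/c3.png

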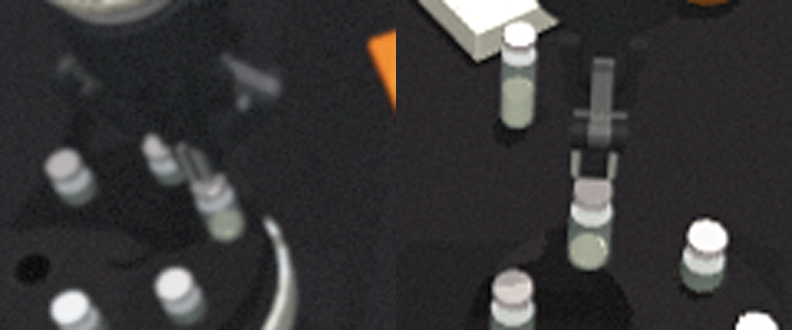

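The tips are above the cap, centred in the side view and about 2–3 mm towards -y in the scene view. I'll correct that and descend gently.

Call:
apply_moves:
  fingers: [0,0,0,0,0,0,0,0,0,0,0,0]
  travel:
    - [0.02,0.04,0]
    - [0,0,0.05]
    - [0,0,0.05]
    - [0,0,0.05]
    - [0,0,0.05]
    - [0,0,0.04]
    - [0,0,0.04]
    - [0,0,0.04]
    - [0,0,0.04]
    - [0,0,0.04]
    - [0,0,0.04]
    - [0,0,0]
  rotation:
    - [0,0,0]
    - [0,0,0]
    - [0,0,0]
    - [0,0,0]
    - [0,0,0]
    - [0,0,0]
    - [0,0,0]
    - [0,0,0]
    - [0,0,0]
    - [0,0,0]
    - [0,0,0]
    - [0,0,0]

```text
time: 6.4
tool_pos: [0.5189, -0.171, 0.1316]
tcp_rot: [0.679, 3.067, -0.0]
wrist_force: [-1.6, 0.4, 5.0]
width: -0.003
grip_force: 2.2
```

```bash
python3 - <<'E'
from h import *
a,b=cam('scene'),cam('side')
s=read_state()
def crop(c,x):
    u,v=proj(c,x).astype(int);return cv2.resize(c['image'][v-50:v+50,u-60:u+60],None,fx=3.3,fy=3.3,interpolation=2)
p=s['tool_pos'];cv2.imwrite('pics/c4.png',np.hstack([crop(a,p),crop(b,p)])[:,:,::-1])
delta([.519,-.17,.118])
print([np.round(read_state()['wrist_force'],1)for _ in range(2)])
E
```

```text
t 6.5 tcp [ 0.5189 -0.1711  0.1316] F [-1.5  0.6  3.9] delta units [0.008 0.02  0.273]
[[-9.065e-01  4.222e-01  3.000e-04]
 [ 4.222e-01  9.065e-01 -1.000e-04]
 [-3.000e-04  0.000e+00 -1.000e+00]]
[array([-1.5,  0.6,  3.9]), array([-1.5,  0.6,  3.9])]
```

View pics/c4.png

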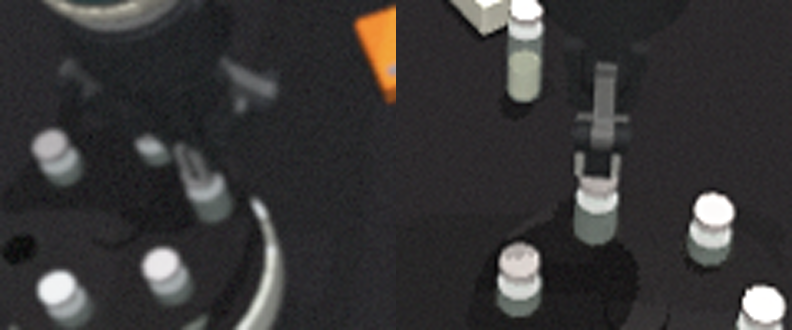

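The tips sit on the cap and push it at about 5 N, matching the stated friction. I continue towards home.

Call:
apply_moves:
  fingers: [0,0,0,0,0,0,0,0,0]
  travel:
    - [0,0,0.04]
    - [0,0,0.04]
    - [0,0,0.04]
    - [0,0,0.04]
    - [0,0,0.04]
    - [0,0,0.02]
    - [0,0,0.02]
    - [0,0,0]
    - [0,0,0]
  rotation:
    - [0,0,0]
    - [0,0,0]
    - [0,0,0]
    - [0,0,0]
    - [0,0,0]
    - [0,0,0]
    - [0,0,0]
    - [0,0,0]
    - [0,0,0]

```text
time: 7.4
tool_pos: [0.5189, -0.171, 0.1193]
tcp_rot: [0.679, 3.067, -0.0]
wrist_force: [-1.1, -0.6, 4.9]
width: -0.002
grip_force: 2.2
```

Call:
apply_moves:
  fingers: [0,0,0,0]
  travel:
    - [0,0,0.02]
    - [0,0,0.02]
    - [0,0,0]
    - [0,0,0]
  rotation:
    - [0,0,0]
    - [0,0,0]
    - [0,0,0]
    - [0,0,0]

```text
time: 7.8
tool_pos: [0.5191, -0.1711, 0.1181]
tcp_rot: [0.679, 3.067, -0.0]
wrist_force: [-2.9, 1.4, 8.1]
width: 0.003
grip_force: 4.2
```

Call:
apply_moves:
  fingers: [0,0,0,0,0]
  travel:
    - [0,0,0.02]
    - [0,0,0.02]
    - [0,0,0.01]
    - [0,0,0]
    - [0,0,0]
  rotation:
    - [0,0,0]
    - [0,0,0]
    - [0,0,0]
    - [0,0,0]
    - [0,0,0]

```text
time: 8.3
tool_pos: [0.5195, -0.1712, 0.1167]
tcp_rot: [0.679, 3.066, -0.0]
wrist_force: [-4.3, 1.6, 13.9]
width: 0.001
grip_force: 6.8
```

13.9 N at z=0.1167 fits a seated vial on the pocket spring (120 mm minus about 3.4 mm). I retract.

Call:
apply_moves:
  fingers: [0,0,0,0,0,0,0,0]
  travel:
    - [0,0,-0.04]
    - [0,0,-0.06]
    - [0,0,-0.1]
    - [0,0,-0.3]
    - [0,0,-0.5]
    - [0,0,-0.5]
    - [0,0,-0.5]
    - [0,0,0]
  rotation:
    - [0,0,0]
    - [0,0,0]
    - [0,0,0]
    - [0,0,0]
    - [0,0,0]
    - [0,0,0]
    - [0,0,0]
    - [0,0,0]

```text
time: 9.1
tool_pos: [0.5217, -0.172, 0.2199]
tcp_rot: [0.677, 3.059, -0.002]
wrist_force: [0.6, -0.4, -0.2]
width: 0.004
grip_force: 0.0
```

```bash
python3 - <<'E'
from h import *
a,b=cam('scene'),cam('side')
cs={'scene':a,'side':b}
for k in ['proud_vial_top']:
    u=[tip_of(n,k) for n in cs]
    for i in u[0][:2]:
        for j in u[1][:2]:
            X=tri([a,b],[i['location'],j['location']]);print(k,np.round(X,4),i['p'],j['p'],np.abs(proj(a,X)-i['location']).max())
def crop(c,x):
    u,v=proj(c,x).astype(int);return cv2.resize(c['image'][v-50:v+50,u-60:u+60],None,fx=3.3,fy=3.3,interpolation=2)
p=np.array([.519,-.2,.12]);cv2.imwrite('pics/c5.png',np.hstack([crop(a,p),crop(b,p)])[:,:,::-1])
delta([.552,.1665,.2])
E
```

```text
proud_vial_top [ 0.5197 -0.1736  0.1166] 0.5 0.72 0.22990988548750124
proud_vial_top [ 0.5778  0.062  -0.0687] 0.27 0.72 44.38723396261307
t 9.3 tcp [ 0.518  -0.1707  0.2136] F [ 0.4 -0.5 -0.5] delta units [2.23  6.401 0.275]
[[-9.065e-01  4.222e-01 -1.900e-03]
 [ 4.222e-01  9.065e-01  7.000e-04]
 [ 2.000e-03 -2.000e-04 -1.000e+00]]
```

View pics/c5.png

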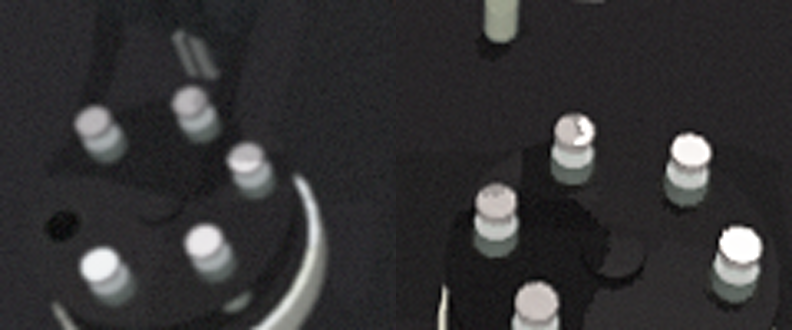

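All five caps are now level, with the pressed vial at crop (250,160) in the scene view and (575,135) in the side view, and its top triangulates to 0.117. On to the key.

Call:
apply_moves:
  fingers: [0,0,0,0,0,0,0,0,0,0,0,0]
  travel:
    - [0.2,0.58,0]
    - [0.2,0.58,0]
    - [0.2,0.58,0]
    - [0.2,0.58,0]
    - [0.2,0.58,0]
    - [0.2,0.58,0]
    - [0.2,0.58,0]
    - [0.2,0.58,0]
    - [0.2,0.58,0]
    - [0.2,0.58,0]
    - [0.23,0.6,0]
    - [0,0,0]
  rotation:
    - [0,0,0]
    - [0,0,0]
    - [0,0,0]
    - [0,0,0]
    - [0,0,0]
    - [0,0,0]
    - [0,0,0]
    - [0,0,0]
    - [0,0,0]
    - [0,0,0]
    - [0,0,0]
    - [0,0,0]

```text
time: 10.5
tool_pos: [0.5518, 0.1693, 0.2128]
tcp_rot: [-0.673, -3.065, -0.0]
wrist_force: [-0.0, -0.8, -0.3]
width: -0.001
grip_force: 0.0
```

Call:
apply_moves:
  fingers: [0,0,0,0,0,0]
  travel:
    - [0,0,0.6]
    - [0,0,0.7]
    - [0,0,0.7]
    - [0,0,0.6]
    - [0,0,0.3]
    - [0,0,0]
  rotation:
    - [0,0,0]
    - [0,0,0]
    - [0,0,0]
    - [0,0,0]
    - [0,0,0]
    - [0,0,0]

```text
time: 11.1
tool_pos: [0.5498, 0.1648, 0.0662]
tcp_rot: [-0.678, -3.061, 0.005]
wrist_force: [-0.5, 0.3, 0.6]
width: 0.001
grip_force: 0.0
```

```bash
python3 - <<'E'
from h import *
a,b=cam('scene'),cam('side')
def crop(c,x):
    u,v=proj(c,x).astype(int);return cv2.resize(c['image'][v-50:v+50,u-60:u+60],None,fx=3.3,fy=3.3,interpolation=2)
p=read_state()['tool_pos'];cv2.imwrite('pics/c6.png',np.hstack([crop(a,p),crop(b,p)])[:,:,::-1])
for n in('scene','side','wrist'):
    c=cam(n)
    for d in tip_of(n,'start_key_top')[:2]: print(n,d['p'],np.round(atz(c,d['location'],.052),4))
delta([.552,.1665,.06])
E
```

```text
scene 0.5 [0.5516 0.1712 0.052 ]
side 0.71 [ 0.4978 -0.2603  0.052 ]
side 0.57 [0.5583 0.1715 0.052 ]
wrist 0.82 [0.5525 0.1635 0.052 ]
t 11.5 tcp [0.5539 0.1664 0.0713] F [-1.8 -0.2 -0.2] delta units [ 0.036 -0.016  0.227]
[[-9.065e-01  4.221e-01  2.700e-03]
 [ 4.221e-01  9.065e-01  7.000e-04]
 [-2.100e-03  1.700e-03 -1.000e+00]]
```

View pics/c6.png

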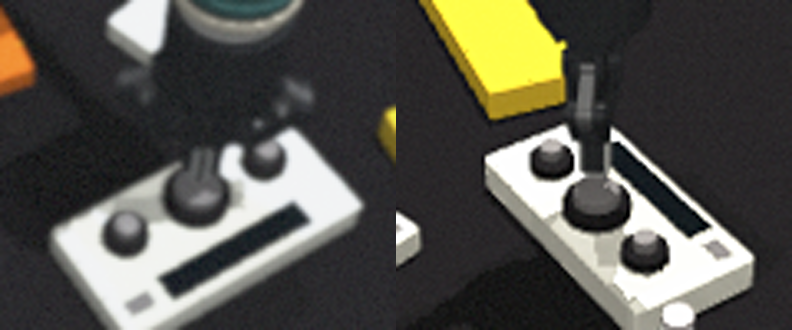

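The tips are centred over the large key and clear of both small keys. I press down slowly.

Call:
apply_moves:
  fingers: [0,0,0,0,0,0,0,0,0,0,0,0]
  travel:
    - [0,0,0.06]
    - [0,0,0.06]
    - [0,0,0.06]
    - [0,0,0.06]
    - [0,0,0.04]
    - [0,0,0.04]
    - [0,0,0.04]
    - [0,0,0.03]
    - [0,0,0.03]
    - [0,0,0.02]
    - [0,0,0]
    - [0,0,0]
  rotation:
    - [0,0,0]
    - [0,0,0]
    - [0,0,0]
    - [0,0,0]
    - [0,0,0]
    - [0,0,0]
    - [0,0,0]
    - [0,0,0]
    - [0,0,0]
    - [0,0,0]
    - [0,0,0]
    - [0,0,0]

```text
time: 12.7
tool_pos: [0.5528, 0.1662, 0.048]
tcp_rot: [-0.679, -3.067, 0.0]
wrist_force: [-1.8, -1.1, 4.1]
width: -0.002
grip_force: 1.8
```

Call:
apply_moves:
  fingers: [0,0,0,0,0]
  travel:
    - [0,0,0.02]
    - [0,0,0.02]
    - [0,0,0.01]
    - [0,0,0]
    - [0,0,0]
  rotation:
    - [0,0,0]
    - [0,0,0]
    - [0,0,0]
    - [0,0,0]
    - [0,0,0]

```text
time: 13.2
tool_pos: [0.5528, 0.1662, 0.046]
tcp_rot: [-0.679, -3.067, 0.0]
wrist_force: [-3.6, -1.2, 8.0]
width: -0.001
grip_force: 4.3
```

Call:
apply_moves:
  fingers: [0,0,0]
  travel:
    - [0,0,0.01]
    - [0,0,0.01]
    - [0,0,0]
  rotation:
    - [0,0,0]
    - [0,0,0]
    - [0,0,0]

```text
time: 13.5
tool_pos: [0.5529, 0.1662, 0.0459]
tcp_rot: [-0.679, -3.067, 0.0]
wrist_force: [-5.4, -1.7, 14.2]
width: 0.002
grip_force: 7.1
```

The key is on its hard stop: the force rises while z stays at 0.046. I release and withdraw.

Call:
apply_moves:
  fingers: [0,0,0,0,0,0,0,0,0,0]
  travel:
    - [0,0,-0.04]
    - [0,0,-0.06]
    - [0,0,-0.1]
    - [0,0,-0.3]
    - [0,0,-0.6]
    - [0,0,-0.7]
    - [0,0,-0.7]
    - [0,0,-0.6]
    - [0,0,0]
    - [0,0,0]
  rotation:
    - [0,0,0]
    - [0,0,0]
    - [0,0,0]
    - [0,0,0]
    - [0,0,0]
    - [0,0,0]
    - [0,0,0]
    - [0,0,0]
    - [0,0,0]
    - [0,0,0]

```text
time: 14.5
tool_pos: [0.5536, 0.1664, 0.2009]
tcp_rot: [0.679, 3.065, 0.002]
wrist_force: [-1.0, -0.6, -0.2]
width: -0.001
grip_force: 0.0
```

```bash
python3 - <<'E'
from h import *
c=cam('side');cv2.imwrite('pics/side9.png',c['image'][:,:,::-1])
s=read_state();print(s['time'],s['tool_pos'],s['wrist_force'])
E
```

```text
14.55 [0.55258484 0.16610267 0.19925265] [-0.40315936 -0.2104901   0.33714989]
```

View pics/side9.png

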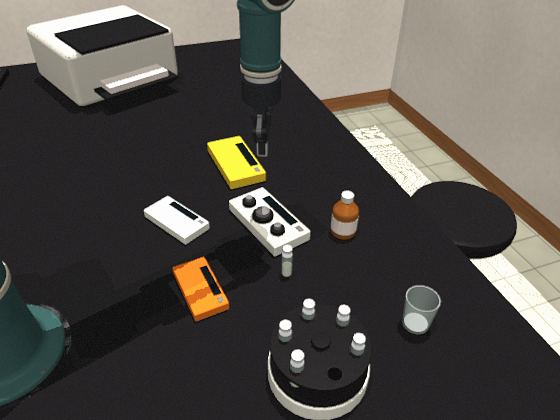

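The side view shows the arm clear at (262,150), the vials level, the key at (262,213) back up and nothing else moved.

```bash
python3 -c "from workcell import *; print(finish_job())"
```

```text
the job is handed in; nothing more can be done
None
```

The job is handed in: I pressed the proud vial home, level with its neighbours (peak about 14 N), then pressed the start key to its stop (about 14 N) and let it come up. The arm withdrew clear at 14.5 s, and the final side view shows nothing else moved.

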